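Sort tagged stirrer modules into sprung pass and reject nests

TASK

Sort the two tagged stirrer drive modules: the one with the round tag goes into the pass nest (round mark), the one with the bar tag into the reject nest (bar mark). Tuck each module's tongue under the nest's lip, press it against the spring without forcing it, and lower its tail in front of the tail bar, so that it lies flat and is held by the spring. Leave the untagged module and the flask, beaker, wash bottle and jar standing where they are.

Things in the scene. Friction and masses are not known exactly. Their poses are not given: they have to be found in the camera images.
- round_module: grey loose stirrer module, 0.3-0.65 kg, lying flat. Body 110 (x) x 50 (y) x 48 mm high; at its nose (-x) a tongue 20 long, 30 wide, 12 high, flush with the underside: tongue tip at x = -75, tail face (black ribs on top nearby) at x = +55 mm. Origin: centre of the body's underside, z up. White ROUND tag, 34 mm, on top: passed.
- bar_module: grey loose stirrer module, 0.3-0.65 kg, lying flat. Body 110 (x) x 50 (y) x 48 mm high; at its nose (-x) a tongue 20 long, 30 wide, 12 high, flush with the underside: tongue tip at x = -75, tail face (black ribs on top nearby) at x = +55 mm. Origin: centre of the body's underside, z up. White BAR tag, 42 x 11 mm, across the top: rejected.
- plain_module: grey loose stirrer module, 0.3-0.65 kg, lying flat. Body 110 (x) x 50 (y) x 48 mm high; at its nose (-x) a tongue 20 long, 30 wide, 12 high, flush with the underside: tongue tip at x = -75, tail face (black ribs on top nearby) at x = +55 mm. Origin: centre of the body's underside, z up. No tag: not yet tested, leave it alone.
- pass_nest: fixed cradle, base plate 200 (x) x 84 x 8 mm, origin at the centre of its underside, bed at z = 8 mm. Module lies nose to -x between two guides (x -45 to 0, 54 mm apart, top z = 22). Pass nest: white ROUND mark, 34 mm, on its nose housing. For its lip and tail bar see the points.
- reject_nest: fixed cradle, base plate 200 (x) x 84 x 8 mm, origin at the centre of its underside, bed at z = 8 mm. Module lies nose to -x between two guides (x -45 to 0, 54 mm apart, top z = 22). Reject nest: white BAR mark, 42 x 11 mm, on its nose housing. For its lip and tail bar see the points.
- pass_lip (a point): pass nest: middle of the lower edge of the lip, x = -62, z = 26 mm on the nest (18 mm over the bed). The grey nose housing reaches from here to x = -100, 76 wide, top z = 32; its slot under the lip is 36 wide, open to +x, and takes the tongue against the spring plunger. Axes as the nest's
- pass_tail (a point): pass nest: point on the bed at x = 62, z = 8 mm on the nest. Near it stands the tail bar, 64 wide, 12 thick, 10 high over the bed: its inner face is set anywhere from 2 mm before to 2 mm beyond this point, anew every time. The bar is too high to pass level with the tongue under the lip: go in tilted, tail up
- pass_plunger (a joint): how far the pass nest's spring plunger is pushed in, 0 to 0.017 m. Its face (28 wide, 2 to 14 mm over the bed) is at nest x = -61 mm when free; 3 N at first, 11.5 N fully in. A seated module, tail against the bar, holds it in by 5 to 9 mm
- reject_lip (a point): reject nest: middle of the lower edge of the lip, x = -62, z = 26 mm on the nest (18 mm over the bed). The grey nose housing reaches from here to x = -100, 76 wide, top z = 32; its slot under the lip is 36 wide, open to +x, and takes the tongue against the spring plunger. Axes as the nest's
- reject_tail (a point): reject nest: point on the bed at x = 62, z = 8 mm on the nest. Near it stands the tail bar, 64 wide, 12 thick, 10 high over the bed: its inner face is set anywhere from 2 mm before to 2 mm beyond this point, anew every time. The bar is too high to pass level with the tongue under the lip: go in tilted, tail up
- reject_plunger (a joint): how far the reject nest's spring plunger is pushed in, 0 to 0.017 m. Its face (28 wide, 2 to 14 mm over the bed) is at nest x = -61 mm when free; 3 N at first, 11.5 N fully in. A seated module, tail against the bar, holds it in by 5 to 9 mm
- flask: glass conical flask, 84 mm across, 110 high; leave it alone. Origin: centre of its underside
- beaker: glass beaker, 76 mm across, 95 high; leave it alone. Origin: centre of its underside
- wash_bottle: white bottle with blue cap, 64 mm across, 160 high; leave it alone. Origin: centre of its underside
- jar: small amber jar, 40 mm across, 55 high; leave it alone. Origin: centre of its underside
Things that resemble listed ones, but are neither listed nor needed, are in the scene too. Leave any brown or pink look-alike of the reject_nest alone.

How it is judged:
At the end, for the whole second after the job is handed in: Round-tagged module in the pass nest, bar-tagged one in the reject nest, nose to the plunger: origin at nest x 2 to 12 mm, y within 5 mm, z 4 to 11 mm (on the bed); flat within 0.05 rad, in line within 0.08 rad, plunger held in by over 3 mm, at rest (x of round_module in the frame of pass_nest between 0.002 and 0.012 m and y of round_module in the frame of pass_nest between -0.005 and 0.005 m and z of round_module in the frame of pass_nest between 0.004 and 0.011 m and angle between each of round_module, bar_module's own z axis and vertical below 0.05 rad and angle between the x axis of round_module and the x axis of pass_nest, either way round below 0.08 rad and value of joint each of pass_plunger, reject_plunger above 0.003 m and linear speed of each of round_module, bar_module below 0.02 m/s and x of bar_module in the frame of reject_nest between 0.002 and 0.012 m and y of bar_module in the frame of reject_nest between -0.005 and 0.005 m and z of bar_module in the frame of reject_nest between 0.004 and 0.011 m and angle between the x axis of bar_module and the x axis of reject_nest, either way round below 0.08 rad); the robot touches nothing.
It fails at once if the untagged module is shifted by more than 30 mm or tipped (distance of plain_module from where it was at the start of the episode above 0.03 m or angle between plain_module's own z axis and vertical above 0.4 rad).
It fails at once if the flask or jar is shifted by more than 30 mm or tipped (distance of any of flask, jar from where it was at the start of the episode above 0.03 m or angle between any of flask, jar's own z axis and vertical above 0.4 rad).
It fails at once if the beaker or wash bottle is shifted by more than 30 mm or tipped (distance of any of beaker, wash_bottle from where it was at the start of the episode above 0.03 m or angle between any of beaker, wash_bottle's own z axis and vertical above 0.4 rad).
It fails at once if a module is forced against a nest with more than 60 N (contact force between any of round_module, bar_module and pass_nest above 60 N or contact force between any of round_module, bar_module and reject_nest above 60 N).
It also fails if it takes over 58 s, if anything falls off the work surface, if the arm or the gripper's body presses on something with over 40 N, if the wrist force passes 120 N, or if a joint passes its speed limit or range.

ROBOT

A 7-joint arm with a two-finger parallel gripper is mounted at the origin on the work surface. World frame = base frame: x ahead of the robot, y to its left, z up, the work surface at z = 0. Lengths are in m, angles in rad, forces in N, time in s.
With the tool pointing down it reaches from about 0.4 to 0.875 m from the base axis. Payload 19.3 kg.
Tool frame: the origin (TCP) lies on the centre line of the jaws, within the pads' length; the fingertips stand 14 mm ahead of it and the grasp point (between the pads) lies 5 mm behind it; z points along the fingers, y is the line along which they close (so a half turn about z gives the same grasp; the last joint's range is limited). The gripper opens to 85 mm and grips with 20 to 120 N. Pads are 22 mm wide; open, the fingers measure 114 mm over their backs; the gripper's body (76 mm by 85 mm) begins 54 mm behind the grasp point. The pads swing forward as they close: fully open they stand 13 mm farther back than shut.
Start: joints at [1.215, 0.521, -0.036, 1.599, 0.021, 1.021, -0.113], TCP at [0.176, -0.6, 0.245] pointing down, gripper open.
Joint ranges: [-2.91, 2.91], [-0.3, 2.13], [-1.5, 1.42], [0.17, 2.43], [-1.26, 4.41], [0.16, 1.93], [-2.52, 2.52]. Speed limits (rad/s): [1.89, 1.89, 2.39, 2.39, 3.01, 3.01, 3.01].

INTERFACE

Orientations are given as [roll, pitch, yaw] about the fixed x, y, z axes, in that order (R = Rz(yaw) Ry(pitch) Rx(roll)).
In Python, from workcell import bot, grab_frame, regions_of gives the robot as it stands. The module is installed in compiled form; this text tells all that it offers.
- The arm moves only by the tool play_rows, never from a script. Its argument "plan" is a list of rows, each a list of 3 entries, a list of its own where there are three numbers: the shift along the tool's x, y, z in units of 2.5 cm (1.0 is 2.5 cm), then the turn, a rotation vector about the tool's x, y, z in units of 0.15 rad (1.0 is 0.15 rad), then the closure, from -1 (fully open) to 1 (shut). In form: [[[tx, ty, tz], [rx, ry, rz], jaw], ...]. A call has 1 to 20 rows; each row shifts and turns the commanded pose from where the row before left it, along the tool's axes as they then stand; what a row does not reach is not made up. A row lasts 1/8 s, in which the tool goes at most 62.5 mm and 10.7 degrees, less where a joint would pass 70% of its speed; a pose out of reach is approached as far as the arm can. A call with a number of a shift or a turn outside -1 to 1 is refused whole. A call with a gripper value outside its range is refused whole. The fingers move at their own pace and stop on an object; "newtons" is the grip in N (left out, the last holds). Time passes only in rows, so rows that do not move let the fingers close. It gives the time, the measured TCP pose, the force, the opening and the grip force at its end, in the units of the state.
- bot.observe(): the state, without advancing time (a new reading comes with each control period).
- grab_frame(name): name is "scene" or "top" or "wrist"; returns a dict with "pixels" (420x560x3 uint8, red, green, blue), "depth" (420x560 float32, m along the optical axis (not along the pixel's ray), 0 where there is no reading), "camera_matrix" (3x3 intrinsics, pixels), "R" (3x3) and "t" (3): a world point X has camera coordinates R X + t. Camera axes: x right, y down, z forward; pixel columns grow to the right and rows downward; lengths in m; the calibration is good to about 2 mm. The wrist camera is an equidistant fisheye: a pixel r from the principal point sees the ray r / f radians off the axis. A picture is of the moment at which its call begins.
- bot.job_done(): hands the job in; it is judged then, once.
Trained networks look in the newest picture that a camera, given by its name, has taken for a name from the list of things; names that differ only in an ending like _2 or _b are one class to them, and where a whole thing is asked for, a point or a joint stands for the part that bears it (a point fixed in the world has none). Each returns a list of dicts, best first, with "p" (0 to 1); they miss things now and then, are a little off and sometimes report something else, mostly with a low value. They report only what shows in the picture. A call takes as long as a camera call. They do not tell look-alikes from the thing itself.
- regions_of(thing, camera): "mask" (420x560 bool, what is visible of it) and "box" ([left, top, right, bottom] in pixels, round what is visible of it).
The state is a dict: "clock": time; "qpos": joint angles; "qd": joint speeds; "joint_efforts": joint torques, N m; "position": TCP position; "tool_rot": TCP orientation; "force": force on the tool from outside, world axes, zero at the start; "moment": the same for the moment, N m; "grip_width": finger opening in m; "finger_force": force on a finger pad.
Only numpy, scipy, OpenCV 4.12 (cv2) and the standard library are available. Lean on these libraries where they do the work, as an engineer would, in place of code of your own. Each camera call takes 0.05 s, during which the arm holds its last target. There are 200 camera calls.

## Working session

There is one attempt and no reset: what is moved stays moved. The work goes in short steps, Python scripts to look and compute and a tool call to move; the robot and the scene stay as the last step left them, time stands still between calls to the robot, and variables do not carry over. Pictures are saved under pics/ and viewed, at most 10 in all, crops included, and the job is handed in when it is done.

Besides the shell and the picture viewer there is one more tool, called by a JSON object that holds its "op" and its "data", one argument or row to a line. play_rows: Moves the arm, as the interface text tells. Its arguments: {"type":"object","properties":{"plan":{"type":"array"},"newtons":{"type":"number"}},"required":["plan"]}

```bash
mkdir -p pics
python3 - <<'E'
from workcell import bot, grab_frame, regions_of
import cv2, numpy as np
s=bot.observe(); print({k:np.round(v,3).tolist() for k,v in s.items()})
for n in ["top","scene"]:
    f=grab_frame(n); cv2.imwrite(f"pics/{n}0.png",cv2.resize(f["pixels"][:,:,::-1],(800,600),interpolation=cv2.INTER_CUBIC))
    print(n,f["camera_matrix"].round(1).tolist(),f["R"].round(3).tolist(),f["t"].round(3).tolist())
    for th in ["round_module","pass_nest","reject_nest","bar_module","plain_module"]:
        print(th,[(r["box"],round(r["p"],2)) for r in regions_of(th,n)])
E
```

```text
{'clock': 0.0, 'qpos': [1.215, 0.522, -0.036, 1.6, 0.021, 1.021, -0.113], 'qd': [0.001, 0.001, 0.001, -0.0, -0.001, 0.002, -0.001], 'joint_efforts': [0.001, -92.711, 1.98, -36.993, 0.018, 0.008, 0.0], 'position': [0.176, -0.599, 0.245], 'tool_rot': [-3.14, 0.0, 0.286], 'force': [0.042, 0.278, 0.574], 'moment': [-0.074, -0.018, -0.014], 'finger_force': 0.0, 'grip_width': 0.085}
top [[409.1, 0.0, 271.6], [0.0, 409.1, 215.0], [0.0, 0.0, 1.0]] [[-0.021, -1.0, -0.002], [-0.995, 0.021, -0.093], [0.093, -0.0, -0.996]] [-0.051, 0.462, 1.131]
round_module [([332.5, 195.3, 358.2, 243.3], 0.9)]
pass_nest [([189.9, 152.7, 231.2, 226.2], 0.95), ([278.9, 156.1, 312.9, 226.5], 0.3)]
reject_nest [([342.5, 279.6, 386.5, 361.0], 0.97), ([279.7, 153.1, 312.5, 230.1], 0.95), ([391.4, 207.9, 425.9, 278.6], 0.81)]
bar_module [([126.2, 136.2, 155.2, 187.8], 0.8)]
plain_module [([332.9, 133.2, 355.6, 186.1], 0.9)]
scene [[488.0, 0.0, 278.2], [0.0, 488.0, 210.8], [0.0, 0.0, 1.0]] [[0.179, 0.984, 0.015], [0.777, -0.132, -0.616], [-0.604, 0.122, -0.788]] [-0.041, -0.322, 1.459]
round_module [([162.3, 209.0, 202.4, 259.5], 0.68)]
pass_nest [([328.7, 202.1, 368.9, 284.8], 0.65)]
reject_nest [([136.3, 121.3, 182.8, 186.8], 0.9), ([374.5, 112.3, 423.4, 177.8], 0.89), ([87.2, 182.2, 129.3, 264.2], 0.71), ([223.9, 214.6, 272.2, 299.0], 0.7)]
bar_module [([426.2, 233.9, 466.8, 287.6], 0.56)]
plain_module [([346.4, 222.3, 350.1, 220.5], 0.74), ([169.6, 272.3, 199.4, 327.1], 0.67)]
```

View pics/top0.png

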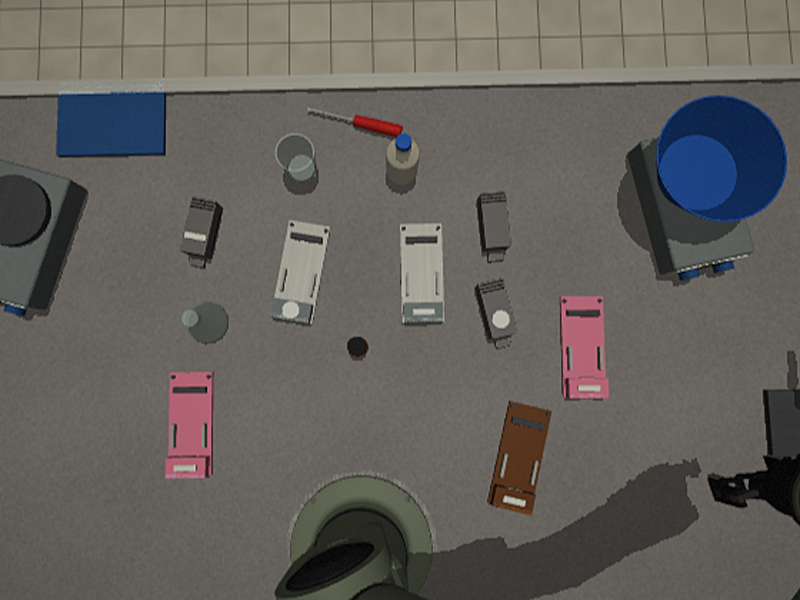

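View pics/scene0.png

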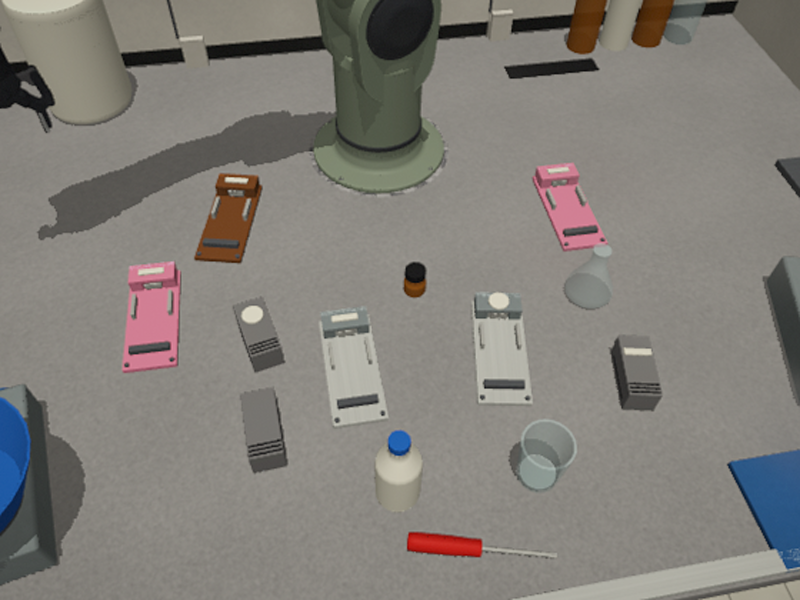

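Top view (800x600):
- **Modules:** bar module at (201,231), round module at (497,313), and the plain module, which stays, at (494,225).
- **Pass nest:** light grey with a round mark, at (300,272).
- **Reject nest candidates:** light grey at (422,273), pink at (583,347) and (190,425), and brown at (521,458). The light grey one at (422,273) fits, because pink and brown are look-alikes to leave alone.

Next I'll measure these and confirm with one crop.

```bash
cat > h.py <<'E'
from workcell import bot, grab_frame, regions_of
import cv2, numpy as np
def cloud(f):
    d=f["depth"]; K=f["camera_matrix"]; v,u=np.mgrid[:d.shape[0],:d.shape[1]]
    c=np.stack([(u-K[0,2])/K[0,0]*d,(v-K[1,2])/K[1,1]*d,d],-1)
    return (c-f["t"])@f["R"]
def rect(p):
    (cx,cy),(w,h),a=cv2.minAreaRect((p[:,:2]*1000).astype(np.float32)); 
    if w<h: w,h,a=h,w,a+90
    a=(a+90)%180-90
    return np.round([cx,cy,w,h,a],1).tolist()
E
python3 - <<'E'
from h import *
f=grab_frame("top"); P=cloud(f)
z=P[...,2]; print("table z",np.percentile(z[230:260,250:330],[5,50,95]))
for th in ["round_module","bar_module","plain_module","pass_nest","reject_nest"]:
    for r in regions_of(th,"top"):
        m=r["mask"]&(f["depth"]>0); p=P[m]
        if "module" in th: q=p[(p[:,2]>.043)&(p[:,2]<.054)]
        else: q=p[(p[:,2]>.004)]
        print(th,np.array(r["box"]).round().tolist(),round(r["p"],2),"z",np.percentile(p[:,2],[5,50,95]).round(3),"n",len(q),"rect",rect(q), "housing",rect(p[p[:,2]>.026]) if "nest" in th else "tongue", None if "nest" in th else rect(p[(p[:,2]>.006)&(p[:,2]<.02)]) )
for th in ["flask","beaker","wash_bottle","jar"]:
    for r in regions_of(th,"top")[:1]:
        p=P[r["mask"]&(f["depth"]>0)]; print(th,np.median(p,0).round(3),r["p"])
K=f["camera_matrix"]
im=f["pixels"][130:260,110:380,::-1]; cv2.imwrite("pics/crop1.png",cv2.resize(im,None,fx=2.96,fy=2.96,interpolation=cv2.INTER_CUBIC))
E
```

```text
table z [-3.86935136e-03 -8.05686626e-05  5.20630119e-03]
round_module [332.0, 195.0, 360.0, 245.0] 0.85 z [0.009 0.048 0.052] n 705 rect [452.1, -270.4, 109.0, 50.7, 12.7] housing tongue [431.8, -255.3, 128.0, 33.5, 31.9]
bar_module [127.0, 135.0, 158.0, 187.0] 0.91 z [0.008 0.047 0.051] n 688 rect [626.4, 307.0, 109.9, 51.1, -12.5] housing tongue [607.6, 292.8, 132.2, 41.0, -33.9]
plain_module [333.0, 133.0, 357.0, 184.0] 0.68 z [0.012 0.047 0.051] n 673 rect [625.7, -272.5, 110.4, 49.9, 3.7] housing tongue [613.2, -264.1, 124.8, 41.2, 20.1]
pass_nest [187.0, 155.0, 231.0, 223.0] 0.7 z [0.004 0.009 0.034] n 1959 rect [538.0, 114.4, 200.5, 85.0, -10.8] housing [458.2, 130.3, 76.5, 37.7, 79.0] None
pass_nest [266.0, 91.0, 296.0, 129.0] 0.63 z [0.025 0.107 0.16 ] n 630 rect [737.9, -93.5, 62.5, 53.1, -88.3] housing [737.9, -93.5, 62.5, 53.1, -88.3] None
reject_nest [115.0, 260.0, 153.0, 334.0] 0.9 z [0.004 0.009 0.033] n 2186 rect [241.7, 332.8, 198.5, 86.4, -0.5] housing [161.5, 333.1, 77.5, 37.4, 89.2] None
reject_nest [341.0, 278.0, 383.0, 361.0] 0.79 z [0.005 0.009 0.034] n 2194 rect [164.9, -310.3, 200.2, 84.8, -14.7] housing [106.9, -295.1, 80.2, 76.4, -13.9] None
reject_nest [279.0, 153.0, 311.0, 229.0] 0.78 z [0.004 0.009 0.034] n 1956 rect [531.6, -129.1, 202.7, 84.1, -0.1] housing [478.7, -129.6, 96.7, 73.0, -1.9] None
reject_nest [391.0, 208.0, 424.0, 278.0] 0.76 z [0.004 0.009 0.034] n 2099 rect [375.7, -444.6, 198.1, 85.9, -1.3] housing [317.3, -444.5, 82.7, 76.3, -4.2] None
flask [0.437 0.288 0.045] 0.58
wash_bottle [ 0.73  -0.091  0.105] 0.76
jar [ 0.385 -0.001  0.054] 0.63
```

View pics/crop1.png

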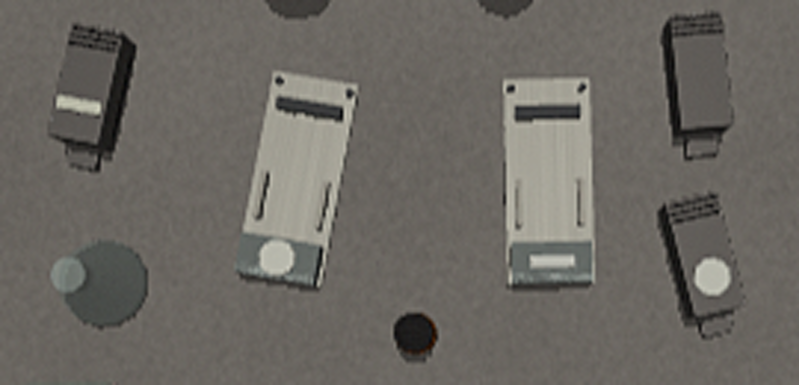

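The crop confirms it: pass nest (round mark) at (300,180), reject nest (light grey, bar mark) at (548,185), bar-tagged module at (92,85), round-tagged at (705,265), plain at (697,75). All sizes and heights match the description. I'll move over the round module first and use the wrist camera to refine.

```bash
cat >> h.py <<'E'
from scipy.spatial.transform import Rotation as Ro
def go(pos,yaw,tilt=0.):
    """total turn (rotvec, units, current tool frame), then shift in the turned frame (units). tilt = tail up"""
    s=bot.observe(); R0=Ro.from_euler("xyz",s["tool_rot"]); R1=Ro.from_euler("z",yaw)*Ro.from_euler("y",-tilt)*Ro.from_euler("x",np.pi)
    print("turn",((R0.inv()*R1).as_rotvec()/.15).round(2),"shift",(R1.inv().apply(np.array(pos)-s["position"])/.025).round(2),"shift-in-old",(R0.inv().apply(np.array(pos)-s["position"])/.025).round(2))
E
python3 - <<'E'
from h import *
go([.4716,-.266,.20],.222)
E
```

```text
turn [-0.    0.    0.42] shift [ 14.47 -10.42   1.81] shift-in-old [15.1  -9.47  1.81]
```

{"op": "play_rows", "data": {
  "plan": [
    [[0,0,0],[0,0,0.42],-1],
    [[0.9,-0.65,0.11],[0,0,0],-1],
    [[0.9,-0.65,0.11],[0,0,0],-1],
    [[0.9,-0.65,0.11],[0,0,0],-1],
    [[0.9,-0.65,0.11],[0,0,0],-1],
    [[0.9,-0.65,0.11],[0,0,0],-1],
    [[0.9,-0.65,0.11],[0,0,0],-1],
    [[0.9,-0.65,0.11],[0,0,0],-1],
    [[0.9,-0.65,0.11],[0,0,0],-1],
    [[0.9,-0.65,0.11],[0,0,0],-1],
    [[0.9,-0.65,0.11],[0,0,0],-1],
    [[0.9,-0.65,0.11],[0,0,0],-1],
    [[0.9,-0.65,0.11],[0,0,0],-1],
    [[0.9,-0.65,0.11],[0,0,0],-1],
    [[0.9,-0.65,0.11],[0,0,0],-1],
    [[0.9,-0.65,0.11],[0,0,0],-1],
    [[0.9,-0.65,0.11],[0,0,0],-1],
    [[0,0,0],[0,0,0],-1]
  ],
  "newtons": 70
}}

```text
clock: 3.35
position: [0.4711, -0.2648, 0.2011]
tool_rot: [-3.141, -0.0, 0.226]
force: [-1.5, -0.6, -0.1]
grip_width: 0.0852
finger_force: 0.0
```

Run:
```python
from h import *
s=bot.observe(); print(s["position"],s["tool_rot"],s["clock"])
f=grab_frame("wrist"); print(f["camera_matrix"],f["R"],f["t"], "cam pos",-f["R"].T@f["t"])
cv2.imwrite("pics/w1.png",cv2.resize(f["pixels"][:,:,::-1],(800,600)))
for t in ["round_module","plain_module","reject_nest"]: print([(np.round(r["box"]),round(r["p"],2)) for r in regions_of(t,"wrist")])
g=grab_frame("top"); cv2.imwrite("pics/t1.png",g["pixels"][:,:,::-1])
go([.4716,-.266,.20],.222)
```

```text
[ 0.47105192 -0.26480705  0.20112161] [-3.14099455e+00 -4.30081552e-04  2.25738670e-01] 3.35
[[325.1922621    0.         275.59205276]
 [  0.         325.1922621  207.63330965]
 [  0.           0.           1.        ]] [[ 0.2232353  -0.97476387 -0.00118234]
 [-0.9358187  -0.2146554   0.27958259]
 [-0.27278081 -0.06130624 -0.96012092]] [-0.36289336  0.35997786  0.44809556] cam pos [ 0.54011649 -0.24899309  0.32915331]
[(array([252., 150., 311., 272.]), 0.57)]
[(array([288.,   0., 359., 112.]), 0.59), (array([108.,   8., 224., 204.]), 0.33)]
[(array([105.,   5., 225., 204.]), 0.96), (array([263., 341., 297., 353.]), 0.7), (array([344., 208., 462., 361.]), 0.68)]
turn [ 0.  0. -0.] shift [ 0.1  -0.03  0.06] shift-in-old [ 0.1  -0.03  0.06]
```

View pics/w1.png

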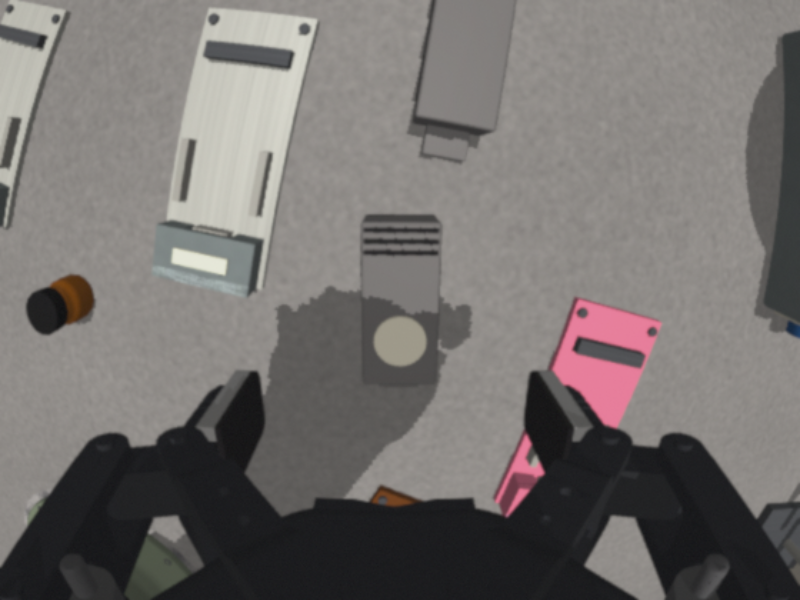

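Wrist view: the round module is centred between the jaws, tag at (400,341), and aligned. The reject nest is at (235,150) and fully visible. I'll measure both with fisheye depth.

```bash
cat >> h.py <<'E'
def wcloud(f):
    d=f["depth"]; K=f["camera_matrix"]; v,u=np.mgrid[:d.shape[0],:d.shape[1]]
    x=(u-K[0,2])/K[0,0]; y=(v-K[1,2])/K[1,1]; r=np.hypot(x,y)+1e-9; k=np.tan(np.minimum(r,1.5))/r
    return (np.stack([x*k*d,y*k*d,d],-1)-f["t"])@f["R"]
def measure(names,cam="wrist"):
    f=grab_frame(cam); P=(wcloud if cam=="wrist" else cloud)(f); z=P[...,2]; ok=f["depth"]>0
    for th in names:
        for r in regions_of(th,cam):
            m=cv2.dilate(r["mask"].astype(np.uint8),np.ones((5,5)))>0; p=P[m&ok]
            if len(p)<100: continue
            if "module" in th: print(th,round(r["p"],2),"top",rect(p[(p[:,2]>.042)&(p[:,2]<.054)]))
            else:
                h=p[(p[:,2]>.028)&(p[:,2]<.037)]; b=p[(p[:,2]>.0045)&(p[:,2]<.04)]
                print(th,round(r["p"],2),"base",rect(b),"housing",rect(h) if len(h)>20 else None)
E
python3 - <<'E'
from h import *
measure(["round_module","reject_nest"])
measure(["round_module","bar_module","pass_nest","reject_nest"],"top")
measure(["round_module","bar_module","pass_nest","reject_nest"],"scene")
E
```

```text
reject_nest 0.66 base [532.3, -130.7, 200.8, 85.9, -0.2] housing [451.5, -130.9, 77.2, 39.3, 89.8]
reject_nest 0.59 base [260.2, -313.7, 41.1, 20.5, 74.9] housing None
round_module 0.73 top [433.4, -273.3, 71.1, 47.7, 12.8]
round_module 0.58 top [0.0, 0.0, 0.0, 0.0, 0.0]
bar_module 0.85 top [626.3, 306.8, 110.9, 51.9, -12.5]
bar_module 0.28 top [751.1, 111.9, 66.8, 61.1, 15.3]
pass_nest 0.72 base [535.9, 116.2, 208.0, 97.4, -14.7] housing [458.4, 130.5, 76.7, 37.7, 79.1]
reject_nest 0.91 base [531.0, -128.2, 214.0, 93.1, 1.3] housing [449.1, -128.6, 72.9, 37.0, 88.9]
reject_nest 0.83 base [236.9, 328.5, 214.4, 97.0, 3.8] housing [160.8, 333.1, 75.5, 37.7, -88.9]
reject_nest 0.47 base [413.7, -259.0, 97.0, 38.5, 40.0] housing None
round_module 0.68 top [456.1, -270.7, 111.5, 50.1, 12.6]
bar_module 0.67 top [629.3, 306.7, 111.8, 51.8, -11.5]
pass_nest 0.74 base [540.9, 111.6, 207.0, 90.6, -10.3] housing [462.4, 129.4, 76.1, 44.1, 78.0]
pass_nest 0.65 base [533.0, -129.5, 204.3, 84.1, -0.1] housing [452.3, -129.1, 76.1, 42.6, 88.4]
reject_nest 0.94 base [242.7, 332.4, 210.5, 91.0, 1.3] housing [164.4, 332.1, 79.6, 44.6, -89.7]
reject_nest 0.79 base [170.1, -311.3, 202.1, 84.9, -14.5] housing None
reject_nest 0.7 base [378.0, -445.0, 207.4, 85.0, -1.2] housing [298.1, -443.3, 77.3, 42.4, 89.2]
reject_nest 0.62 base [533.0, -129.5, 204.3, 84.1, -0.1] housing [452.3, -129.1, 76.1, 42.6, 88.4]
reject_nest 0.56 base [469.3, -129.2, 36.2, 20.6, 85.6] housing [469.8, -129.8, 32.7, 6.8, 84.9]
```

```bash
cat >> h.py <<'E'
def near(c,rad,lo,hi,cam="wrist"):
    f=grab_frame(cam); P=(wcloud if cam=="wrist" else cloud)(f); m=(f["depth"]>0)&(np.hypot(P[...,0]-c[0],P[...,1]-c[1])<rad)&(P[...,2]>lo)&(P[...,2]<hi)
    n,l,st,_=cv2.connectedComponentsWithStats(m.astype(np.uint8)); k=1+np.argmax(st[1:,4]); q=P[l==k]
    print(cam,rect(q),"n",len(q),"z",np.median(q[:,2]).round(4)); return q
E
python3 - <<'E'
from h import *
near([.4525,-.2705],.075,.042,.056)
near([.4525,-.2705],.09,.008,.018)
go([.4525+.02*.975,-.2705+.02*.22,.023],.222)
E
```

```text
wrist [454.1, -272.3, 109.3, 50.4, 12.6] n 6234 z 0.0475
wrist [382.7, -288.1, 29.5, 2.3, -76.7] n 55 z 0.011
turn [-0.    0.    0.01] shift [0.09 0.   7.13] shift-in-old [0.09 0.   7.13]
```

{"op": "play_rows", "data": {
  "plan": [
    [[0.06,0.08,0.6],[0,0,0],-1],
    [[0,0,0.9],[0,0,0],-1],
    [[0,0,0.9],[0,0,0],-1],
    [[0,0,0.9],[0,0,0],-1],
    [[0,0,0.9],[0,0,0],-1],
    [[0,0,0.9],[0,0,0],-1],
    [[0,0,0.8],[0,0,0],-1],
    [[0,0,0.7],[0,0,0],-1],
    [[0,0,0.4],[0,0,0],-1],
    [[0,0,0.1],[0,0,0],-1],
    [[0,0,0],[0,0,0],1],
    [[0,0,0],[0,0,0],1],
    [[0,0,0],[0,0,0],1],
    [[0,0,0],[0,0,0],1],
    [[0,0,0],[0,0,0],1],
    [[0,0,0],[0,0,0],1]
  ],
  "newtons": 70
}}

```text
clock: 6.35
position: [0.4721, -0.2684, 0.0246]
tool_rot: [3.141, -0.001, 0.223]
force: [-1.3, 0.3, 7.9]
grip_width: 0.0491
finger_force: 73.4
```

Run:
```python
from h import *
s=bot.observe(); print(s["position"],s["tool_rot"],s["force"],s["grip_width"],s["finger_force"])
near([.4535,-.2715],.075,.042,.054)
near([.4535,-.2715],.075,.042,.054,"scene")
near([.4535,-.2715],.075,.042,.054,"top")
```

```text
[ 0.47206537 -0.26841709  0.0245917 ] [ 3.14083809e+00 -8.22261344e-04  2.22675418e-01] [-1.29920294  0.30284926  7.87949105] 0.04913710487779645 73.44975471496582
wrist [478.1, -267.0, 75.8, 61.1, -77.4] n 18798 z 0.0474
scene [486.9, -262.0, 66.7, 63.5, -37.6] n 463 z 0.0475
top [492.8, -238.1, 15.0, 8.2, -5.6] n 17 z 0.0483
```

{"op": "play_rows", "data": {
  "plan": [
    [[0,0,-0.4],[0,0,0],1],
    [[0,0,-1],[0,0,0],1],
    [[0,0,-1],[0,0,0.55],1],
    [[0,0,-1],[0,0,0.55],1],
    [[0,0,-1],[0,0,0.55],1],
    [[0,0,-1],[0,0,0.55],1],
    [[0,0,-1],[0,0,0.55],1],
    [[-0.15,-0.93,-0.6],[0,0,0],1],
    [[-0.15,-0.93,0],[0,0,0],1],
    [[-0.15,-0.93,0],[0,0,0],1],
    [[-0.15,-0.93,0],[0,0,0],1],
    [[-0.15,-0.93,0],[0,0,0],1],
    [[-0.15,-0.93,0],[0,0,0],1],
    [[-0.15,-0.93,0],[0,0,0],1],
    [[-0.15,-0.93,0],[0,0,0],1],
    [[-0.15,-0.93,0],[0,0,0],1],
    [[-0.15,-0.93,0],[0,0,0],1],
    [[-0.15,-0.93,0],[0,0,0],1],
    [[0,0,0],[0,0,0],1],
    [[0,0,0],[0,0,0],1]
  ]
}}

```text
clock: 9.0
position: [0.4793, -0.0097, 0.1992]
tool_rot: [3.141, -0.0, -0.19]
force: [-0.5, -0.7, -5.2]
grip_width: 0.0491
finger_force: 73.9
```

Run:
```python
from h import *
s=bot.observe(); print(s["position"],s["tool_rot"],s["force"],s["grip_width"],s["finger_force"])
measure(["pass_nest","reject_nest"])
near([.538,.1145],.125,.0045,.04)
near([.458,.13],.06,.027,.038)
f=grab_frame("wrist"); P=wcloud(f)
cv2.imwrite("pics/w2.png",cv2.resize(f["pixels"][:,:,::-1],(800,600)))
R=Ro.from_euler("xyz",s["tool_rot"]); T=R.inv().apply(P.reshape(-1,3)-s["position"])
m=(f["depth"].ravel()>0)&(abs(T[:,1])<.022)&(T[:,2]>-.04)&(T[:,2]<-.01)&(T[:,0]>0)&(T[:,0]<.06)
q=T[m]; print("in hand: n",len(q),"tail edge x",np.percentile(q[:,0],[50,98,99.5]).round(4),"top z",np.median(q[:,2]))
k=np.polyfit(q[:,0],q[:,2],1); print("slope",k)
```

```text
[ 0.47930963 -0.0096764   0.19915241] [ 3.14143340e+00 -2.39481146e-04 -1.89917961e-01] [-0.48615684 -0.66825523 -5.24024584] 0.04911389317161728 73.85569453239441
pass_nest 0.71 base [540.0, 112.9, 200.9, 85.8, -11.5] housing [460.5, 128.4, 76.6, 38.9, 78.4]
reject_nest 0.85 base [259.7, 331.0, 170.6, 84.9, 0.1] housing None
reject_nest 0.83 base [532.0, -131.1, 200.8, 86.0, -0.1] housing [451.2, -130.9, 76.5, 39.2, 89.9]
reject_nest 0.82 base [203.5, -321.3, 126.2, 86.4, -14.6] housing None
reject_nest 0.68 base [310.3, -405.5, 64.2, 7.6, -0.6] housing None
reject_nest 0.62 base [478.8, 124.3, 40.9, 6.4, 78.6] housing [477.8, 120.3, 32.6, 1.3, 78.7]
wrist [540.0, 113.2, 200.7, 86.0, -11.3] n 14330 z 0.0079
wrist [460.6, 128.5, 77.2, 39.1, 78.1] n 2392 z 0.0318
in hand: n 12023 tail edge x [0.022  0.0365 0.0367] top z -0.022537454189056727
slope [ 0.07171341 -0.02353283]
```

View pics/w2.png

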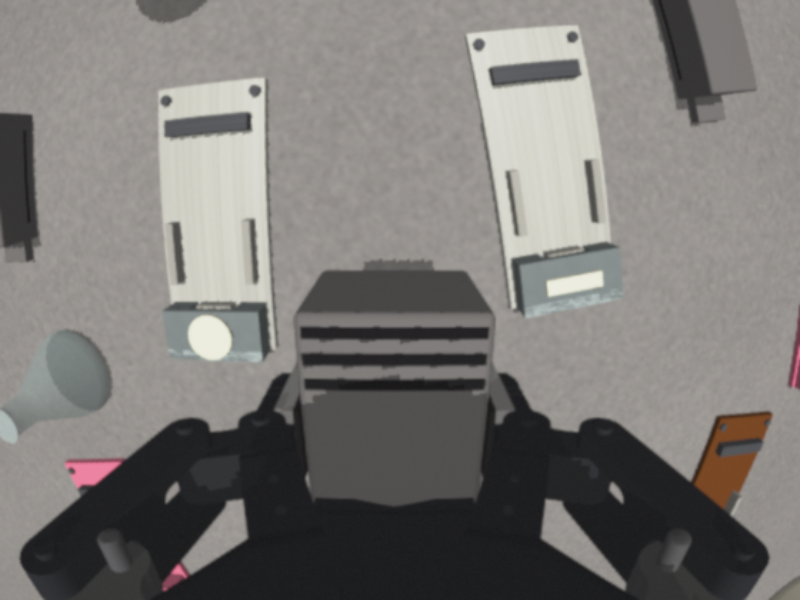

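Run:
```python
from h import *
s=bot.observe()
f=grab_frame("wrist"); P=wcloud(f)
R=Ro.from_euler("xyz",s["tool_rot"]); T=R.inv().apply(P.reshape(-1,3)-s["position"]).reshape(P.shape)
print("dark thing",T[184,279],P[184,279],"face bottom",T[192,279],"face top",T[216,279],T[221,279],"ribbed",T[250,279],T[300,279],T[340,279])
m=(f["depth"]>0)&(abs(T[...,1])<.015)&(T[...,2]>-.035)&(T[...,2]<-.01)&(T[...,0]>-.01)&(T[...,0]<.034)
q=T[m]; print(np.polyfit(q[:,0],q[:,2],1), len(q), q[:,0].min())
m=(f["depth"]>0)&(abs(T[...,1])<.02)&(T[...,2]>-.015)&(T[...,2]<.02)&(T[...,0]>.02)&(T[...,0]<.06)
q=T[m]; print("face",np.polyfit(q[:,2],q[:,0],1),len(q),q[:,2].min(),q[:,2].max())
# nest details in nest frame
for c,y in (([.540,.113],-11.4),([.532,-.131],-.15)):
    a=np.radians(y); N=np.stack([(P[...,0]-c[0])*np.cos(a)+(P[...,1]-c[1])*np.sin(a),-(P[...,0]-c[0])*np.sin(a)+(P[...,1]-c[1])*np.cos(a),P[...,2]],-1)
    B=(f["depth"]>0)&(N[...,2]>.0135)&(N[...,2]<.024)&(abs(N[...,1])<.034)&(N[...,0]>.05)&(N[...,0]<.09); print("bar x",np.percentile(N[B][:,0],[1,50,99]),"y",np.percentile(N[B][:,1],[1,99]))
    G=(f["depth"]>0)&(N[...,2]>.017)&(N[...,2]<.026)&(abs(N[...,1])<.04)&(N[...,0]>-.043)&(N[...,0]<-.002); g=N[G]
    for sg in (1,-1):
        k=g[g[:,1]*sg>0]; print("guide y",np.percentile(k[:,1],[2,50,98]).round(4),"slope",np.polyfit(k[:,0],k[:,1],1)[0].round(3),"x",np.percentile(k[:,0],[1,99]).round(3))
```

```text
dark thing [0.00067104 0.00335461 0.19937499] [ 0.47944048 -0.01305171 -0.00055693] face bottom [0.03599364 0.00157491 0.01727656] face top [ 0.03615039  0.00123314 -0.01934894] [ 0.03525526  0.00120926 -0.02218385] ribbed [ 0.02480433  0.00123091 -0.02312372] [ 0.00389878  0.00130878 -0.02298387] [-0.01598938  0.0013983  -0.02292336]
[-0.01329352 -0.02276355] 8391 -0.009997309763493663
face [0.00247883 0.03628348] 2127 -0.014999280775098505 0.01999122200795791
bar x [0.06298879 0.06906675 0.07512352] y [-0.03192076  0.03186361]
guide y [0.0261 0.0285 0.0328] slope 0.007 x [-0.042 -0.003]
guide y [-0.0336 -0.0309 -0.0273] slope -0.004 x [-0.042 -0.003]
bar x [0.06037789 0.06635644 0.07258797] y [-0.03122901  0.03210788]
guide y [0.0272 0.0306 0.0335] slope -0.005 x [-0.043 -0.002]
guide y [-0.0327 -0.0289 -0.0263] slope 0.006 x [-0.042 -0.002]
```

```bash
cat >> h.py <<'E'
NEST={"pass":(.540,.1130,-.195),"reject":(.5322,-.1309,-.003)}
def at(n,tipx,tipz,tilt,gx=.0937,gz=.0248,dy=0.):
    """TCP for the tongue tip (bottom) at nest x, height over bed (mm)"""
    x0,y0,w=NEST[n]; c,s=np.cos(tilt),np.sin(tilt)
    X=tipx/1e3+gx*c-gz*s; Z=.008+tipz/1e3+gx*s+gz*c
    return [x0+X*np.cos(w)-dy*np.sin(w),y0+X*np.sin(w)+dy*np.cos(w),Z],w,tilt
def tip(n,gx=.0937,gz=.0248):
    s=bot.observe(); x0,y0,w=NEST[n]; R=Ro.from_euler("xyz",s["tool_rot"])
    M=Ro.from_euler("z",-w)*R*Ro.from_euler("x",np.pi); p=np.array(s["position"])+R.apply([-gx,0,gz])-[x0,y0,.008]
    print("t",s["clock"],"tip in nest mm",(Ro.from_euler("z",-w).apply(p)*1e3).round(1),"rpy",M.as_euler("xyz").round(3),"force",Ro.from_euler("z",-w).apply(s["force"]).round(1),"grip",round(s["grip_width"],4))
E
python3 - <<'E'
from h import *
tip("pass")
go(*at("pass",-46,40,.17))
E
```

```text
t 9.35 tip in nest mm [-129.4 -132.4  166. ] rpy [-0.     0.     0.005] force [-0.7  0.2 -5. ] grip 0.0494
turn [-0.    1.13  0.03] shift [ 2.32 -5.28  4.88] shift-in-old [ 3.14 -5.26  4.42]
```

{"op": "play_rows", "data": {
  "plan": [
    [[0,0,0],[0,0.57,0.03],1],
    [[0,0,0],[0,0.56,0],1],
    [[0.33,-0.75,0.69],[0,0,0],1],
    [[0.33,-0.75,0.69],[0,0,0],1],
    [[0.33,-0.75,0.7],[0,0,0],1],
    [[0.33,-0.76,0.7],[0,0,0],1],
    [[0.33,-0.76,0.7],[0,0,0],1],
    [[0.33,-0.76,0.7],[0,0,0],1],
    [[0.34,-0.75,0.7],[0,0,0],1],
    [[0,0,0],[0,0,0],1],
    [[0,0,0],[0,0,0],1]
  ]
}}

```text
clock: 10.72
position: [0.5809, 0.1047, 0.0884]
tool_rot: [3.141, -0.169, -0.195]
force: [0.1, -1.2, -5.5]
grip_width: 0.0495
finger_force: 74.2
```

Run:
```python
from h import *
tip("pass")
go(*at("pass",-46,1.5,.17))
f=grab_frame("wrist"); cv2.imwrite("pics/w3.png",cv2.resize(f["pixels"][:,:,::-1],(800,600)))
near([.540,.113],.16,.0045,.014)
```

```text
t 10.725 tip in nest mm [-46.5  -0.2  40.2] rpy [-0.    -0.169  0.   ] force [ 0.3 -1.2 -5.5] grip 0.0495
turn [0.   0.01 0.  ] shift [-0.24 -0.01  1.52] shift-in-old [-0.24 -0.01  1.53]
wrist [621.5, 96.8, 84.2, 33.0, 78.8] n 4124 z 0.0074
```

View pics/w3.png

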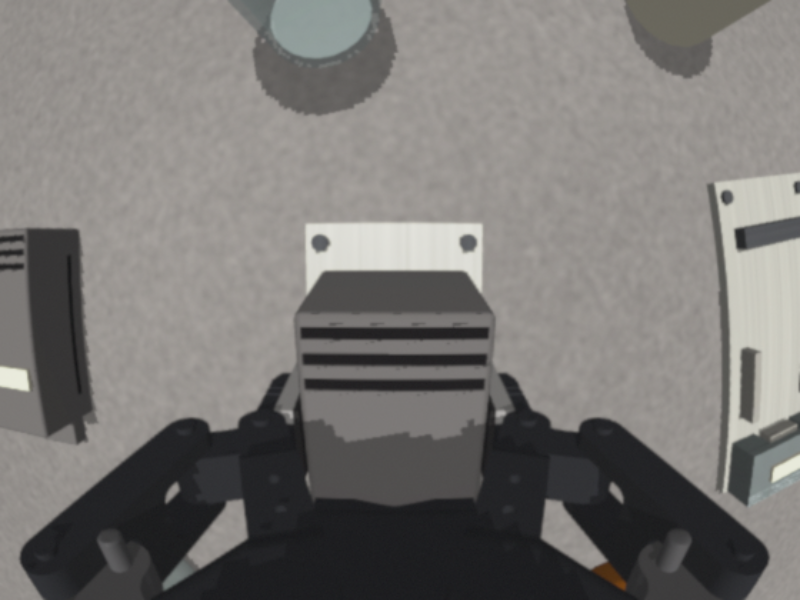

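Wrist view: the module is centred over the pass nest, with the nest tail edge at 305–482 and the module tail at 320–472. The measured centreline agrees. I'll lower it between the guides.

{"op": "play_rows", "data": {
  "plan": [
    [[-0.06,0,0.38],[0,0,0],1],
    [[-0.06,0,0.38],[0,0,0],1],
    [[-0.06,0,0.38],[0,0,0],1],
    [[-0.05,0,0.26],[0,0,0],1],
    [[-0.02,0,0.12],[0,0,0],1],
    [[0,0,0],[0,0,0],1]
  ]
}}

```text
clock: 11.58
position: [0.5814, 0.1053, 0.0497]
tool_rot: [-3.142, -0.169, -0.194]
force: [-0.9, 0.1, -4.9]
grip_width: 0.049
finger_force: 74.5
```

Run:
```python
from h import *
tip("pass")
go(*at("pass",-71,1.5,.17))
```

```text
t 11.575 tip in nest mm [-46.    0.4   1.5] rpy [ 0.    -0.169  0.001] force [-0.9 -0.  -4.9] grip 0.049
turn [-0.    0.    0.01] shift [-0.98  0.02 -0.17] shift-in-old [-0.98  0.02 -0.17]
```

{"op": "play_rows", "data": {
  "plan": [
    [[-0.2,0,-0.035],[0,0,0],1],
    [[-0.2,0,-0.035],[0,0,0],1],
    [[-0.2,0,-0.035],[0,0,0],1],
    [[-0.16,0,-0.027],[0,0,0],1],
    [[0,0,0],[0,0,0],1]
  ]
}}

```text
clock: 12.2
position: [0.563, 0.109, 0.0504]
tool_rot: [-3.141, -0.171, -0.194]
force: [5.5, -2.6, -4.6]
grip_width: 0.049
finger_force: 74.4
```

Run:
```python
from h import *
tip("pass")
go(*at("pass",-71,1.5,.17))
```

```text
t 12.2 tip in nest mm [-64.7   0.5   2. ] rpy [ 0.001 -0.171  0.001] force [ 5.9 -1.5 -4.6] grip 0.049
turn [-0.01 -0.01  0.  ] shift [-0.25  0.02 -0.02] shift-in-old [-0.25  0.02 -0.02]
```

{"op": "play_rows", "data": {
  "plan": [
    [[-0.13,0,-0.02],[0,0,0],1],
    [[-0.13,0,0],[0,0,0],1],
    [[0,0,0.02],[0,0,0],1],
    [[0.034,0,0.13],[0,-0.228,0],1],
    [[0.034,0,0.13],[0,-0.228,0],1],
    [[0.034,0,0.13],[0,-0.228,0],1],
    [[0,0,0],[0,0,0],1]
  ]
}}

```text
clock: 13.08
position: [0.5619, 0.1092, 0.0401]
tool_rot: [-3.14, -0.069, -0.196]
force: [8.4, -1.5, 0.0]
grip_width: 0.0494
finger_force: 74.9
```

Run:
```python
from h import *
tip("pass")
go(*at("pass",-71,0.3,0))
```

```text
t 13.075 tip in nest mm [-69.5   0.7   0.8] rpy [ 0.002 -0.069 -0.001] force [8.5 0.2 0. ] grip 0.0494
turn [-0.01 -0.46 -0.  ] shift [0.02 0.02 0.28] shift-in-old [-0.    0.02  0.28]
```

{"op": "play_rows", "data": {
  "plan": [
    [[-0.06,0,0],[0,0,0],1],
    [[0.02,0,0.07],[0,-0.12,0],1],
    [[0.02,0,0.07],[0,-0.12,0],1],
    [[0,0,0],[0,0,0],1]
  ]
}}

```text
clock: 13.58
position: [0.5615, 0.1094, 0.0367]
tool_rot: [-3.14, -0.034, -0.195]
force: [7.6, -1.3, 1.9]
grip_width: 0.0491
finger_force: 75.1
```

Run:
```python
from h import *
tip("pass")
go(*at("pass",-71,0,0))
```

```text
t 13.575 tip in nest mm [-71.    0.7   0.7] rpy [ 0.001 -0.034  0.   ] force [7.7 0.1 1.9] grip 0.0491
turn [-0.01 -0.23  0.  ] shift [0.03 0.03 0.16] shift-in-old [0.03 0.03 0.16]
```

{"op": "play_rows", "data": {
  "plan": [
    [[0.01,0,0.07],[0,-0.12,0],1],
    [[0.01,0,0.06],[0,-0.11,0],1],
    [[0,0,0],[0,0,0],1]
  ]
}}

```text
clock: 13.95
position: [0.5621, 0.1093, 0.0334]
tool_rot: [-3.14, 0.0, -0.195]
force: [7.7, -0.9, 0.8]
grip_width: 0.0493
finger_force: 75.0
```

Run:
```python
from h import *
tip("pass")
```

```text
t 13.95 tip in nest mm [-71.3   0.7   0.7] rpy [0.001 0.    0.   ] force [7.8 0.6 0.8] grip 0.0493
```

{"op": "play_rows", "data": {
  "plan": [
    [[0,0,0],[0,0,0],-1],
    [[0,0,0],[0,0,0],-1],
    [[0,0,0],[0,0,0],-1],
    [[0,0,0],[0,0,0],-1],
    [[0,0,-0.3],[0,0,0],-1],
    [[0,0,-1],[0,0,0],-1],
    [[0,0,-1],[0,0,0],-1],
    [[0,0,-1],[0,0,0],-1],
    [[0,0,-1],[0,0,0],-1],
    [[0,0,-1],[0,0,0],-1],
    [[0,0,-1],[0,0,0],-1],
    [[0,0,0],[0,0,0],-1]
  ]
}}

```text
clock: 15.45
position: [0.5617, 0.1094, 0.1923]
tool_rot: [-3.14, 0.001, -0.194]
force: [0.3, 0.7, -0.2]
grip_width: 0.0855
finger_force: 0.0
```

Run:
```python
from h import *
f=grab_frame("wrist"); P=wcloud(f); cv2.imwrite("pics/w4.png",cv2.resize(f["pixels"][:,:,::-1],(800,600)))
q=near([.548,.112],.08,.05,.062); x0,y0,w=NEST["pass"]
r=rect(q); d=np.array(r[:2])/1e3-[x0,y0]; print("module in nest",d@[np.cos(w),np.sin(w)],d@[-np.sin(w),np.cos(w)],np.radians(r[4])-w)
A=np.c_[q[:,:2],np.ones(len(q))]; print("tilt",np.linalg.lstsq(A,q[:,2],rcond=None)[0][:2])
# bar module: current tilt etc
go([.6265+.0187*np.cos(.216),.306-.0187*np.sin(.216),.20],-.216)
near([.6265,.306],.085,.042,.054)
```

```text
wrist [548.5, 112.4, 108.8, 50.6, -11.1] n 7051 z 0.0555
module in nest 0.008455165112148813 0.0010583869454508276 0.0012684530286294349
tilt [-0.01137143  0.00317566]
turn [-0.    0.02  0.15] shift [ 1.63 -8.25 -0.39] shift-in-old [ 1.81 -8.21 -0.39]
wrist [628.6, 305.9, 109.9, 52.5, -11.5] n 4367 z 0.0476
```

View pics/w4.png

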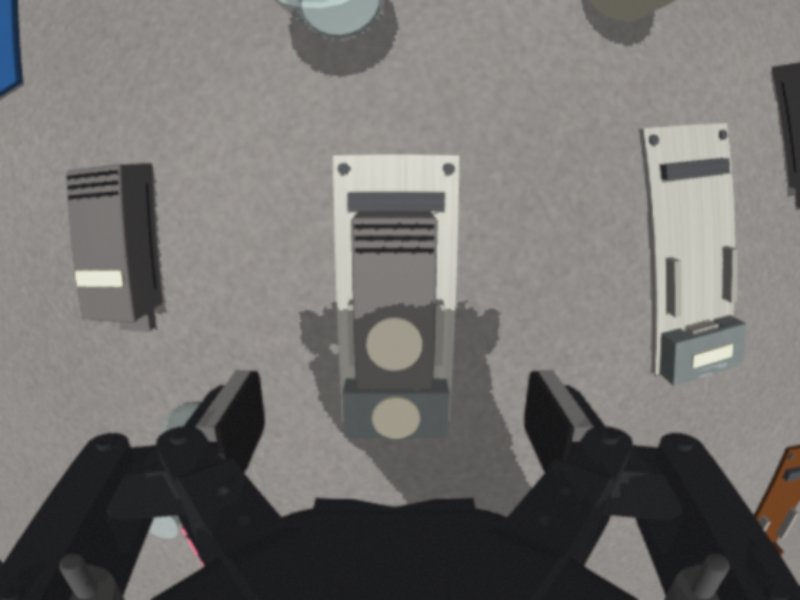

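The pass nest is done. The wrist view shows the round module at (394,300) behind the tail bar, at nest x 8.5 mm, y 1 mm and flat. Next is the bar module at (100,245).

{"op": "play_rows", "data": {
  "plan": [
    [[0,0,0],[0,0.02,0.12],-1],
    [[0.19,-0.92,-0.04],[0,0,0],-1],
    [[0.19,-0.92,-0.04],[0,0,0],-1],
    [[0.19,-0.92,-0.04],[0,0,0],-1],
    [[0.19,-0.92,-0.04],[0,0,0],-1],
    [[0.19,-0.92,-0.04],[0,0,0],-1],
    [[0.19,-0.92,-0.04],[0,0,0],-1],
    [[0.19,-0.92,-0.04],[0,0,0],-1],
    [[0.19,-0.92,-0.04],[0,0,0],-1],
    [[0.19,-0.89,-0.04],[0,0,0],-1],
    [[0,0,0],[0,0,0],-1],
    [[0,0,0],[0,0,0],-1]
  ]
}}

```text
clock: 17.1
position: [0.6458, 0.3019, 0.1987]
tool_rot: [3.141, 0.001, -0.212]
force: [0.2, 0.2, 0.5]
grip_width: 0.0856
finger_force: 0.0
```

Run:
```python
from h import *
q=near([.6275,.306],.085,.042,.054); r=rect(q); a=np.radians(r[4])
x,y=r[0]/1e3,r[1]/1e3
s=bot.observe(); print(s["position"],s["tool_rot"])
go([x+.0187*np.cos(a),y+.0187*np.sin(a),.0246],a)
```

```text
wrist [628.9, 306.4, 108.8, 50.5, -12.2] n 6285 z 0.0474
[0.64596557 0.30144079 0.19894787] [ 3.14112850e+00  8.22811630e-04 -2.12703055e-01]
turn [0.   0.01 0.  ] shift [ 0.04 -0.05  6.97] shift-in-old [ 0.04 -0.05  6.97]
```

{"op": "play_rows", "data": {
  "plan": [
    [[0.04,-0.05,0.6],[0,0,0],-1],
    [[0,0,0.9],[0,0,0],-1],
    [[0,0,0.9],[0,0,0],-1],
    [[0,0,0.9],[0,0,0],-1],
    [[0,0,0.9],[0,0,0],-1],
    [[0,0,0.9],[0,0,0],-1],
    [[0,0,0.8],[0,0,0],-1],
    [[0,0,0.65],[0,0,0],-1],
    [[0,0,0.34],[0,0,0],-1],
    [[0,0,0.08],[0,0,0],-1],
    [[0,0,0],[0,0,0],1],
    [[0,0,0],[0,0,0],1],
    [[0,0,0],[0,0,0],1],
    [[0,0,0],[0,0,0],1],
    [[0,0,0],[0,0,0],1],
    [[0,0,0],[0,0,0],1]
  ],
  "newtons": 70
}}

```text
clock: 19.15
position: [0.6477, 0.3031, 0.0259]
tool_rot: [-3.141, -0.0, -0.212]
force: [-0.6, 0.2, 6.9]
grip_width: 0.0495
finger_force: 74.0
```

Run:
```python
from h import *
s=bot.observe(); print(s["position"],s["tool_rot"],s["force"],s["grip_width"],s["finger_force"])
go([.56,-.01,.20],-.003)
```

```text
[0.6476896  0.30308787 0.02594146] [-3.14079886e+00 -3.21254481e-04 -2.12293225e-01] [-0.60334761  0.21632589  6.94765589] 0.04947760300597293 73.95737528800964
turn [-0.01 -0.   -1.4 ] shift [-3.47 12.53 -6.96] shift-in-old [-0.79 12.98 -6.97]
```

{"op": "play_rows", "data": {
  "plan": [
    [[0,0,-0.4],[0,0,0],1],
    [[0,0,-1],[0,0,0],1],
    [[0,0,-1],[0,0,0],1],
    [[0,0,-1],[0,0,-0.5],1],
    [[0,0,-1],[0,0,-0.5],1],
    [[0,0,-1],[0,0,-0.4],1],
    [[-0.25,0.9,-0.9],[0,0,0],1],
    [[-0.25,0.9,-0.66],[0,0,0],1],
    [[-0.25,0.9,0],[0,0,0],1],
    [[-0.25,0.9,0],[0,0,0],1],
    [[-0.25,0.9,0],[0,0,0],1],
    [[-0.25,0.9,0],[0,0,0],1],
    [[-0.25,0.9,0],[0,0,0],1],
    [[-0.25,0.9,0],[0,0,0],1],
    [[-0.25,0.9,0],[0,0,0],1],
    [[-0.25,0.9,0],[0,0,0],1],
    [[-0.25,0.9,0],[0,0,0],1],
    [[-0.25,0.9,0],[0,0,0],1],
    [[-0.25,0.9,0],[0,0,0],1],
    [[-0.22,0.8,0],[0,0,0],1]
  ]
}}

```text
clock: 21.65
position: [0.5594, -0.011, 0.199]
tool_rot: [-3.141, 0.0, -0.003]
force: [-0.3, 0.3, -4.5]
grip_width: 0.0491
finger_force: 73.7
```

{"op": "play_rows", "data": {
  "plan": [
    [[0,0,0],[0,0.57,0],1],
    [[0,0,0],[0,0.56,0],1],
    [[0,0,0],[0,0,0],1]
  ]
}}

```text
clock: 22.02
position: [0.5589, -0.01, 0.1991]
tool_rot: [3.141, -0.168, -0.002]
force: [0.6, -0.5, -4.2]
grip_width: 0.0492
finger_force: 73.7
```

Run:
```python
from h import *
s=bot.observe(); f=grab_frame("wrist"); P=wcloud(f)
R=Ro.from_euler("xyz",s["tool_rot"]); T=R.inv().apply(P.reshape(-1,3)-s["position"]).reshape(P.shape)
m=(f["depth"]>0)&(abs(T[...,1])<.015)&(T[...,2]>-.035)&(T[...,2]<-.01)&(T[...,0]>-.01)&(T[...,0]<.032)
q=T[m]; print("top",np.polyfit(q[:,0],q[:,2],1))
m=(f["depth"]>0)&(abs(T[...,1])<.02)&(T[...,2]>-.015)&(T[...,2]<.02)&(T[...,0]>.02)&(T[...,0]<.06)
q=T[m]; print("face",np.polyfit(q[:,2],q[:,0],1))
near([.532,-.131],.125,.0045,.04); near([.4515,-.131],.06,.028,.037)
tip("reject"); go(*at("reject",-46,40,.17))
```

```text
top [-0.01454435 -0.02154829]
face [0.00173716 0.03531985]
wrist [548.6, -130.9, 167.8, 85.5, -0.1] n 9943 z 0.0075Traceback (most recent call last):
  File "<stdin>", line 8, in <module>
  File "h.py", line 33, in near
    n,l,st,_=cv2.connectedComponentsWithStats(m.astype(np.uint8)); k=1+np.argmax(st[1:,4]); q=P[l==k]
                                                                       ~~~~~~~~~^^^^^^^^^^
    return _wrapfunc(a, 'argmax', axis=axis, out=out, **kwds)
    return bound(*args, **kwds)
ValueError: attempt to get argmax of an empty sequence
```

Run:
```python
from h import *
tip("reject",.0947,.026); go(*at("reject",-46,40,.17,.0947,.026))
```

```text
t 22.175 tip in nest mm [-61.3 121.4 149.6] rpy [ 0.    -0.168  0.001] force [ 0.6 -0.  -4.1] grip 0.049
turn [-0.    0.01  0.01] shift [-0.14  4.86  4.42] shift-in-old [-0.13  4.86  4.42]
```

{"op": "play_rows", "data": {
  "plan": [
    [[-0.02,0.8,0.73],[0,0,0],1],
    [[-0.02,0.8,0.73],[0,0,0],1],
    [[-0.02,0.82,0.74],[0,0,0],1],
    [[-0.02,0.82,0.74],[0,0,0],1],
    [[-0.03,0.81,0.74],[0,0,0],1],
    [[-0.03,0.81,0.74],[0,0,0],1],
    [[0,0,0],[0,0,0],1],
    [[0,0,0],[0,0,0],1]
  ]
}}

```text
clock: 23.18
position: [0.5748, -0.1309, 0.089]
tool_rot: [-3.141, -0.168, -0.003]
force: [-0.2, 0.7, -3.9]
grip_width: 0.0491
finger_force: 73.9
```

Run:
```python
from h import *
tip("reject",.0947,.026); go(*at("reject",-46,1.5,.17,.0947,.026))
near([.615,-.131],.06,.0045,.014)
```

```text
t 23.175 tip in nest mm [-46.4   0.1  39.5] rpy [ 0.001 -0.168  0.   ] force [-0.2  0.7 -3.9] grip 0.0491
turn [-0.01  0.01  0.  ] shift [-0.24  0.    1.5 ] shift-in-old [-0.24  0.01  1.5 ]
wrist [615.1, -131.2, 83.9, 33.7, 89.5] n 4134 z 0.0074
```

{"op": "play_rows", "data": {
  "plan": [
    [[-0.06,0,0.38],[0,0,0],1],
    [[-0.06,0,0.38],[0,0,0],1],
    [[-0.06,0,0.38],[0,0,0],1],
    [[-0.04,0,0.24],[0,0,0],1],
    [[-0.02,0,0.12],[0,0,0],1],
    [[0,0,0],[0,0,0],1]
  ]
}}

```text
clock: 23.98
position: [0.5751, -0.1308, 0.0513]
tool_rot: [-3.141, -0.169, -0.002]
force: [-0.1, 0.0, -4.5]
grip_width: 0.0489
finger_force: 74.2
```

Run:
```python
from h import *
tip("reject",.0947,.026); go(*at("reject",-73,1.5,.17,.0947,.026))
```

```text
t 23.975 tip in nest mm [-46.1   0.1   1.7] rpy [ 0.    -0.169  0.001] force [-0.1  0.  -4.5] grip 0.0489
turn [-0.    0.01  0.  ] shift [-1.06  0.01 -0.18] shift-in-old [-1.06  0.01 -0.18]
```

{"op": "play_rows", "data": {
  "plan": [
    [[-0.2,0,-0.033],[0,0,0],1],
    [[-0.2,0,-0.033],[0,0,0],1],
    [[-0.2,0,-0.033],[0,0,0],1],
    [[-0.16,0,-0.027],[0,0,0],1],
    [[0,0,0],[0,0,0],1]
  ]
}}

```text
clock: 24.6
position: [0.5566, -0.1308, 0.0519]
tool_rot: [-3.141, -0.171, -0.002]
force: [4.7, -0.1, -3.5]
grip_width: 0.049
finger_force: 74.1
```

Run:
```python
from h import *
tip("reject",.0947,.026); go(*at("reject",-73,1.5,.17,.0947,.026))
```

```text
t 24.6 tip in nest mm [-64.5   0.1   2.1] rpy [ 0.    -0.171  0.001] force [ 4.7 -0.1 -3.5] grip 0.049
turn [-0.   -0.01  0.01] shift [-0.34  0.01 -0.03] shift-in-old [-0.34  0.01 -0.03]
```

{"op": "play_rows", "data": {
  "plan": [
    [[-0.13,0,-0.02],[0,0,0],1],
    [[-0.13,0,0],[0,0,0],1],
    [[-0.13,0,0],[0,0,0],1],
    [[0,0,0],[0,0,0],1]
  ]
}}

```text
clock: 25.1
position: [0.5482, -0.1309, 0.0513]
tool_rot: [3.142, -0.174, -0.002]
force: [10.0, -0.6, 2.2]
grip_width: 0.0494
finger_force: 74.7
```

Run:
```python
from h import *
tip("reject",.0947,.026)
```

```text
t 25.1 tip in nest mm [-72.8  -0.    1.4] rpy [-0.    -0.174  0.001] force [10.  -0.6  2.2] grip 0.0494
```

{"op": "play_rows", "data": {
  "plan": [
    [[0.034,0,0.125],[0,-0.228,0],1],
    [[0.034,0,0.125],[0,-0.228,0],1],
    [[0.034,0,0.125],[0,-0.228,0],1],
    [[0,0,0],[0,0,0],1]
  ]
}}

```text
clock: 25.6
position: [0.5523, -0.1308, 0.0419]
tool_rot: [-3.142, -0.07, -0.002]
force: [9.2, 1.0, 1.2]
grip_width: 0.0494
finger_force: 74.6
```

Run:
```python
from h import *
tip("reject",.0947,.026)
```

```text
t 25.6 tip in nest mm [-72.6   0.    1.4] rpy [ 0.    -0.07   0.001] force [9.2 1.  1.2] grip 0.0494
```

{"op": "play_rows", "data": {
  "plan": [
    [[0.015,0,0.065],[0,-0.12,0],1],
    [[0.015,0,0.065],[0,-0.12,0],1],
    [[0.015,0,0.065],[0,-0.12,0],1],
    [[0.015,0,0.065],[0,-0.1,0],1],
    [[0,0,0],[0,0,0],1]
  ]
}}

```text
clock: 26.22
position: [0.5537, -0.1309, 0.0354]
tool_rot: [-3.142, -0.001, -0.002]
force: [8.8, -0.1, -1.6]
grip_width: 0.0493
finger_force: 74.6
```

Run:
```python
from h import *
tip("reject",.0947,.026)
```

```text
t 26.225 tip in nest mm [-73.2   0.    1.3] rpy [ 0.    -0.001  0.001] force [ 8.8 -0.  -1.6] grip 0.0493
```

{"op": "play_rows", "data": {
  "plan": [
    [[0,0,0.02],[0,0,0],1],
    [[0,0,0],[0,0,0],1],
    [[0,0,0],[0,0,0],-1],
    [[0,0,0],[0,0,0],-1],
    [[0,0,0],[0,0,0],-1],
    [[0,0,0],[0,0,0],-1],
    [[0,0,-0.3],[0,0,0],-1],
    [[0,0,-1],[0,0,0],-1],
    [[0,0,-1],[0,0,0],-1],
    [[0,0,-1],[0,0,0],-1],
    [[0,0,-1],[0,0,0],-1],
    [[0,0,-1],[0,0,0],-1],
    [[0,0,-1],[0,0,0],-1],
    [[0,0,0],[0,0,0],-1]
  ]
}}

```text
clock: 27.98
position: [0.5529, -0.1311, 0.1939]
tool_rot: [3.141, -0.001, -0.002]
force: [0.5, 1.5, -0.9]
grip_width: 0.0854
finger_force: 0.0
```

Run:
```python
from h import *
f=grab_frame("wrist"); cv2.imwrite("pics/w5.png",cv2.resize(f["pixels"][:,:,::-1],(800,600)))
for n,c in (("reject",[.5385,-.131]),("pass",[.548,.112])):
    x0,y0,w=NEST[n]; q=near(c,.08,.05,.062); r=rect(q); d=np.array(r[:2])/1e3-[x0,y0]; print(n,"module in nest",d@[np.cos(w),np.sin(w)],d@[-np.sin(w),np.cos(w)],np.radians(r[4])-w)
    A=np.c_[q[:,:2],np.ones(len(q))]; print("tilt",np.linalg.lstsq(A,q[:,2],rcond=None)[0][:2])
print(bot.observe()["force"],bot.observe()["clock"])
```

```text
wrist [538.0, -130.9, 109.5, 50.5, -0.2] n 6989 z 0.0555
reject module in nest 0.005799973900019602 1.7399973899984072e-05 -0.0004906585039886591
tilt [-0.00834462  0.00060511]
wrist [548.2, 112.0, 110.7, 52.5, -11.1] n 3625 z 0.0556
pass module in nest 0.00823835742526894 0.0006078379171422789 0.0012684530286294349
tilt [-0.00581911  0.03068352]
[-0.31322709  0.63738778 -0.00593203] 28.125
```

View pics/w5.png

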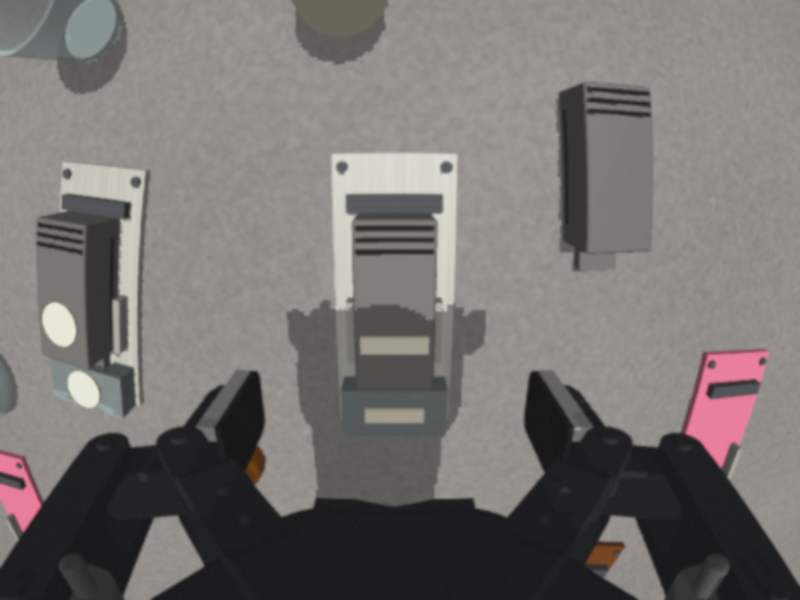

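The bar module at (395,300) lies flat in the reject nest at x 5.8 mm, y 0. The round module at (75,290) sits in the pass nest at x 8.2 mm, and the gripper is clear. Handing in.

```bash
python3 -c "
from workcell import bot
print(bot.job_done())"
```

```text
the job is handed in; nothing more can be done
None
```

I handed the job in at about 28 s: the round-tagged module lies flat behind the tail bar in the pass nest (x 8.2 mm) and the bar-tagged one in the reject nest (x 5.8 mm), the plain module and glassware were not touched, and the hand-in call gave no verdict.

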